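Nip up the drying stand's loose tie rod with a tommy bar

ROBOT

A 7-joint arm with a two-finger parallel gripper is mounted at the origin on the work surface. World frame = base frame: x ahead of the robot, y to its left, z up, the work surface at z = 0. Lengths are in m, angles in rad, forces in N, time in s.
With the tool pointing down it reaches from about 0.35 to 0.9 m from the base axis. Payload 7.2 kg.
Tool frame: the origin (TCP) lies midway between the tips of the shut fingers; the grasp point (between the pads) lies 19 mm behind it; z points along the fingers, y is the line along which they close (so a half turn about z gives the same grasp; the last joint's range is limited). The gripper opens to 88 mm and grips with 3 to 60 N. Pads are 20 mm wide; open, the fingers measure 115 mm over their backs; the gripper's body (75 mm by 178 mm) begins 61 mm behind the grasp point.
Start: joints at [-1.221, 0.411, -0.013, 1.596, 0.006, 1.134, -0.082], TCP at [0.254, 0.571, 0.193] pointing down, gripper open.
Joint ranges: [-2.95, 2.95], [-0.29, 1.99], [-1.47, 1.44], [0.14, 2.54], [-1.03, 4.17], [0.13, 1.85], [-2.86, 2.86]. Speed limits (rad/s): [2.39, 2.39, 3.01, 3.01, 3.14, 3.14, 3.14].

INTERFACE

Orientations are given as [roll, pitch, yaw] about the fixed x, y, z axes, in that order (R = Rz(yaw) Ry(pitch) Rx(roll)).
In Python, from cell import sensors, camera, order, finder gives the robot as it stands.
- The arm moves only by the shell command python3 -m crank 'ROWS' [FORCE]. ROWS is JSON, one flat list of numbers, 5 for each row, row after row: the finger opening in mm, from 0 to 87.8, then the shift along the tool's x, y, z in mm, then the turn about the tool's z in rad. A call has 1 to 12 rows; each row shifts and turns the commanded pose from where the row before left it, along the tool's axes as they then stand; what a row does not reach is not made up. A row lasts 1/10 s, in which the tool goes at most 50 mm and 8.59 degrees, less where a joint would pass 70% of its speed; a pose out of reach is approached as far as the arm can. A call with a gripper value outside its range is refused whole. The fingers move at their own pace and stop on an object; FORCE is the grip in N (left out, the last holds). Time passes only in rows, so rows that do not move let the fingers close. It gives the time, the measured TCP pose, the force, the opening and the grip force at its end, in the units of the state.
- sensors.get_obs(): the state, without advancing time (a new reading comes with each control period).
- camera(name): name is "scene" or "top" or "wrist"; returns a dict with "image" (480x640x3 uint8, red, green, blue), "fx", "fy", "cx", "cy" (pixels), "R" (3x3) and "t" (3): a world point X has camera coordinates R X + t. Camera axes: x right, y down, z forward; pixel columns grow to the right and rows downward; lengths in m; the calibration is good to about 2 mm. A picture is of the moment at which its call begins. There is no depth.
- order.job_done(): hands the job in; it is judged then, once.
Trained networks look in the newest picture that a camera, given by its name, has taken for a name from the list of things; names that differ only in an ending like _2 or _b are one class to them, and where a whole thing is asked for, a point or a joint stands for the part that bears it (a point fixed in the world has none). Each returns a list of dicts, best first, with "score" (0 to 1); they miss things now and then, are a little off and sometimes report something else, mostly with a low value. They report only what shows in the picture. A call takes as long as a camera call. They do not tell look-alikes from the thing itself.
- finder.search_frame(camera, label): "bbox" ([left, top, width, height] in pixels, round what is visible of it).
- finder.mark_of(camera, label): "location" ([column, row] in pixels: a listed point, or the origin of a listed thing).
The state is a dict: "time_s": time; "joints": joint angles; "qd": joint speeds; "joint_efforts": joint torques, N m; "ee_pos": TCP position; "ee_rot": TCP orientation; "wrist_force": force on the tool from outside, world axes, zero at the start; "ft_torque": the same for the moment, N m; "finger_gap": opening from 0.0 (shut) to 1.0 (fully open); "finger_force": force on a finger pad.
Only numpy, scipy, OpenCV 4.12 (cv2) and the standard library are available. Lean on these libraries where they do the work, as an engineer would, in place of code of your own. Each camera call takes 0.05 s, during which the arm holds its last target. There are 200 camera calls.

TASK

The front tie rod of the blue drying stand has worked loose. Take the orange-handled tommy bar from the wooden block, feel along the tie rod's hexagon sleeve under the tray for its hidden cross hole, push the bar in fully home, and pull its handle outwards, away from the tray, until the sleeve is turned hard up to its stop. Let go, leaving the bar home in the sleeve, and do not lean on the stand or disturb the drying discs, jars, brush and pot.

Things in the scene. Friction and masses are not known exactly. Their poses are not given: they have to be found in the camera images.
- stand: blue-framed tray stand, fixed, open front on the robot's right. Origin on the table under the middle of the front tie rod; x points from its open front inwards, y along the tie rod, z up. End frames at y = +-187 mm, 194 mm high. Its aluminium tray (340 mm along y, underside 160, rim 176 mm above the table) covers x = -18 to +192 mm, so it overhangs the tie rod; nothing stands before it.
- tie_middle (a point): middle of the front tie rod's axis (along the stand's y), 85 mm above the table. On it turns the hexagon sleeve: 40 mm across flats (flats 23 mm wide), 130 mm long. One 13 mm cross hole goes right through it, square to a flat; its upper mouth faces up and to the open front, hidden under the tray, anywhere from -25 to +25 mm along y from here: feel for it. The flat runs on past +-40 mm.
- sleeve (a joint): turn of the sleeve (rad). The hole's mouth faces 25 degrees + this from vertical, leaning to the stand's open front (-x of the stand): a bar in it leans so, handle outwards. Starts loose at 0.04 to 0.14; grows as the handle is pulled outwards, away from the tray, and down, to a hard stop at 0.47 (52 degrees). Stiff, 0.5 N m; it stays where left. Both end frames draw in 3.2 mm per rad.
- block: wooden tool block, fixed, 70 mm (x) by 130 mm (y), 58 mm high; origin under its centre. The bar stands in a 13 mm hole, 54 mm deep, at its centre; a short drift and a punch stand at y = +45 and -45 mm, at most 30 mm proud.
- bar: stepped steel tommy bar, about 220 g, z along it to the handle end, origin at the shoulder. Below the shoulder a 10 mm shank, 50 mm long, its last 8 mm tapered to 5 mm; above it a 16 mm round body for 50 mm, then an 18 mm orange handle up to 135 mm. Starts upright in the block, shoulder on its top. Home in the sleeve the shoulder sits on the flat and the tip sticks out 10 mm beyond.
- bar_tip (a point): end of the tapered shank, 50 mm below the shoulder.
- bar_seat (a point): point on the shank's centre line 20 mm below the shoulder; it lies on the tie rod's axis when the bar is fully home.
- disc0: purple drying disc, 34 mm across, 13 mm high, loose in the front row of the tray.
- disc1: red drying disc, the same size, loose in the front row of the tray.
- disc2: black drying disc, the same size, loose in the front row of the tray.
- disc3: green drying disc, the same size, loose in the front row of the tray.
- jar_purple: closed paint jar with a purple label, 60 mm across, 75 mm high, origin under its centre.
- jar_black: closed paint jar with a black label, 52 mm across, 70 mm high, origin under its centre.
- brush: paint brush lying on the table, 190 mm long.
- water_pot: red plastic pot, 76 mm across, 85 mm high, origin under its centre.
Mind the look-alikes: they are no part of the job. What is shaped like the bar but yellow is not meant.

How it is judged:
On the way, in this order (a step that is already met when the one before it is completed fails the run):
1. the bar is pushed home in the sleeve's cross hole, the sleeve still loose (x of bar_seat in the frame of tie_middle between -0.005 and 0.005 m and z of bar_seat in the frame of tie_middle between -0.005 and 0.005 m), for 0.1 s.
2. the sleeve is turned up to its stop with the bar (value of joint sleeve above 0.42 rad), for 0.2 s.
At the end, for the whole second after the job is handed in: The sleeve is turned past 0.42 rad (its stop is at 0.47), the bar is left home in the cross hole (its seat point within 6 mm of the tie rod's axis, measured along the stand's x and z) and is at rest (value of joint sleeve above 0.42 rad and x of bar_seat in the frame of tie_middle between -0.006 and 0.006 m and z of bar_seat in the frame of tie_middle between -0.006 and 0.006 m and linear speed of bar below 0.02 m/s); the robot touches nothing.
It fails at once if a drying disc is shifted more than 8 mm (distance of any of disc0, disc1, disc2, disc3 from where it was at the start of the episode above 0.008 m).
It fails at once if a jar, the brush or the pot is shifted more than 20 mm (distance of any of jar_purple, jar_black, brush, water_pot from where it was at the start of the episode above 0.02 m).
It fails at once if the gripper or the bar leans on the stand's tray or frames with more than 25 N (contact force between any of the fingers, the arm, bar and stand above 25 N).
It also fails if it takes over 51 s, if anything falls off the work surface, if the arm or the gripper's body presses on something with over 40 N, if the wrist force passes 120 N, or if a joint passes its speed limit or range.

## Working session

There is one attempt and no reset: what is moved stays moved. The work goes in short steps, Python scripts to look and compute and a shell command to move; the robot and the scene stay as the last step left them, time stands still between calls to the robot, and variables do not carry over. Pictures are saved under pics/ and viewed, at most 10 in all, crops included, and the job is handed in when it is done.

```bash
ls; mkdir -p pics; cat > h.py <<'E'
import numpy as np,cv2
from cell import sensors,camera,order,finder
from scipy.spatial.transform import Rotation as Ro
from scipy.optimize import least_squares
def proj(c,X):
    p=c["R"]@np.asarray(X,float)+c["t"] if np.ndim(X)==1 else (np.asarray(X)@np.asarray(c["R"]).T+c["t"]).T
    return np.array([c["fx"]*p[0]/p[2]+c["cx"],c["fy"]*p[1]/p[2]+c["cy"]]).T
def ray(c,px):
    R=np.array(c["R"]);t=np.array(c["t"])
    d=R.T@np.array([(px[0]-c["cx"])/c["fx"],(px[1]-c["cy"])/c["fy"],1]);return -R.T@t,d/np.linalg.norm(d)
def onz(c,px,z):
    o,d=ray(c,px);return o+d*(z-o[2])/d[2]
def tri(obs):
    A=0;b=0
    for c,px in obs:
        o,d=ray(c,px);P=np.eye(3)-np.outer(d,d);A=A+P;b=b+P@o
    return np.linalg.solve(A,b)
def save(c,n): cv2.imwrite('pics/'+n,cv2.cvtColor(np.asarray(c["image"]),cv2.COLOR_RGB2BGR))
E
python3 - <<'E'
from h import *
np.set_printoptions(precision=4,suppress=True)
cs={}
for n in("scene","top"):
    c=camera(n);cs[n]=c;save(c,n+'0.png')
    print(n,"pos",-np.array(c["R"]).T@c["t"],c["fx"])
    for l in("stand","tie_middle","sleeve","block","bar","bar_tip","bar_seat","disc0","jar_purple","jar_black","brush","water_pot"):
        m=[(np.round(d["location"]).tolist(),round(d["score"],2)) for d in finder.mark_of(n,l)[:3]]
        b=[(np.round(d["bbox"]).tolist(),round(d["score"],2)) for d in finder.search_frame(n,l)[:2]] if l in("bar","sleeve","block","stand") else ''
        print(l,m,b)
o=sensors.get_obs();print(o)
E
```

```text
pics
scene pos [1.1634 0.3252 0.7295] 468.31456176421676
stand [] [([143.0, 211.0, 263.0, 204.0], 0.89), ([134.0, 214.0, 38.0, 52.0], 0.61)]
tie_middle [] Traceback (most recent call last):
  File "<stdin>", line 8, in <module>
ValueError: it knows: bar, bar_seat, bar_tip, block, brush, disc, jar_black, jar_purple, stand, tie_middle, water_pot
```

```bash
python3 - <<'E'
from h import *
np.set_printoptions(precision=4,suppress=True)
for n in("scene","top"):
    c=camera(n);save(c,n+'0.png')
    print(n,"pos",-np.array(c["R"]).T@c["t"],c["fx"])
    for l in("stand","tie_middle","block","bar","bar_tip","bar_seat","disc","jar_purple","jar_black","brush","water_pot"):
        m=[(np.round(d["location"]).tolist(),round(d["score"],2)) for d in finder.mark_of(n,l)[:4]]
        b=[(np.round(d["bbox"]).tolist(),round(d["score"],2)) for d in finder.search_frame(n,l)[:2]] if l in("bar","block","stand") else ''
        print(l,m,b)
o=sensors.get_obs();print(o)
E
```

```text
scene pos [1.1634 0.3252 0.7295] 468.31456176421676
stand [([268.0, 239.0], 0.56)] [([144.0, 210.0, 260.0, 205.0], 0.96)]
tie_middle [([161.0, 256.0], 0.31)] 
block [([207.0, 215.0], 0.73)] [([170.0, 186.0, 64.0, 40.0], 0.91)]
bar [([202.0, 196.0], 0.9), ([253.0, 182.0], 0.64)] [([246.0, 136.0, 8.0, 64.0], 0.95), ([189.0, 147.0, 15.0, 54.0], 0.72)]
bar_tip [([254.0, 201.0], 0.91)] 
bar_seat [([250.0, 192.0], 0.78), ([487.0, 363.0], 0.69), ([200.0, 203.0], 0.66)] 
disc [([236.0, 260.0], 0.78), ([194.0, 292.0], 0.72), ([293.0, 254.0], 0.72), ([330.0, 253.0], 0.62)] 
jar_purple [] 
jar_black [([487.0, 362.0], 0.89)] 
brush [([269.0, 240.0], 0.63)] 
water_pot [([160.0, 256.0], 0.71)] 
top pos [0.2737 0.0332 1.5635] 587.3227122891377
stand [] [([258.0, 103.0, 165.0, 172.0], 0.69), ([174.0, 271.0, 32.0, 29.0], 0.47)]
tie_middle [] 
block [([477.0, 294.0], 0.96)] [([451.0, 275.0, 55.0, 38.0], 0.89)]
bar [([452.0, 357.0], 0.84), ([477.0, 293.0], 0.52), ([339.0, 210.0], 0.5)] [([443.0, 340.0, 37.0, 67.0], 0.72), ([353.0, 195.0, 36.0, 37.0], 0.59)]
bar_tip [([448.0, 340.0], 0.92), ([315.0, 221
[... 231 characters left out ...]
, ([193.0, 287.0], 0.67), ([337.0, 209.0], 0.18)] 
jar_black [([197.0, 236.0], 0.8)] 
brush [([395.0, 292.0], 0.77), ([198.0, 236.0], 0.53)] 
water_pot [([471.0, 232.0], 0.76)] 
{'time_s': 1.7, 'joints': array([-1.2212,  0.4111, -0.0127,  1.5962,  0.0056,  1.1343, -0.0822]), 'qd': array([-0.0011,  0.0013,  0.0005,  0.0003, -0.0001,  0.0002,  0.0004]), 'joint_efforts': array([  0.0003, -58.7722,   0.6407, -29.136 ,  -0.0538,   0.0107,
         0.    ]), 'ee_pos': array([0.2536, 0.5712, 0.1934]), 'ee_rot': array([-3.1416, -0.    ,  2.7238]), 'wrist_force': array([-0.4595, -0.7905, -0.252 ]), 'ft_torque': array([ 0.0845, -0.0198,  0.043 ]), 'finger_force': 0.0, 'finger_gap': 1.0024221238305093}
```

View pics/scene0.png

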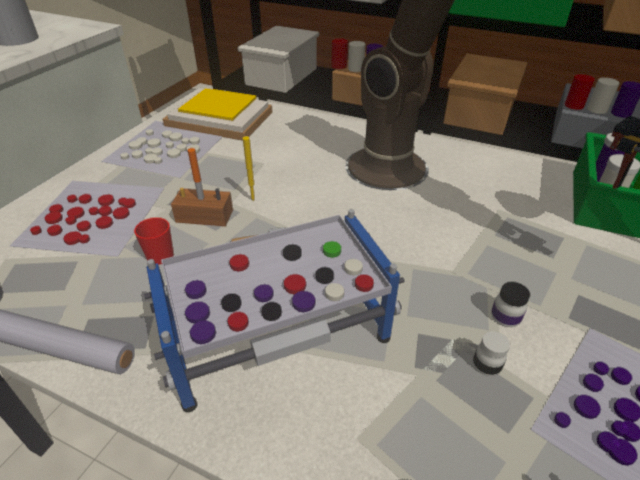

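View pics/top0.png

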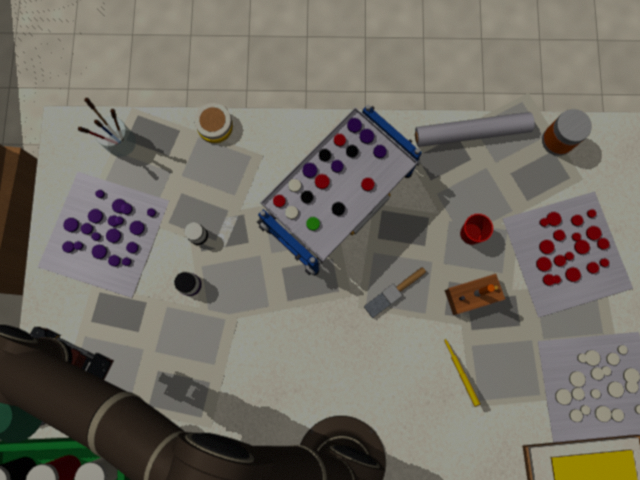

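The scene picture shows the orange-handled bar in the block at (195,165), and the yellow look-alike standing beside it at (250,165). The tray's front row is purple (195,290), red (238,262), black (291,252) and green (331,248), so the open front is the edge towards the robot. The top picture has the orange handle at (494,289), the yellow look-alike lying at (462,373), and the tray's front edge running from (418,158) to (316,262). I choose the orange one and will check it in close crops.

```bash
python3 - <<'E'
from h import *
t=cv2.imread('pics/top0.png');s=cv2.imread('pics/scene0.png')
a=cv2.resize(t[100:280,250:430],(540,540),interpolation=cv2.INTER_CUBIC)
b=cv2.resize(t[265:325,440:515],(260,208),interpolation=cv2.INTER_CUBIC)
d=cv2.resize(s[140:230,160:240],(260,292),interpolation=cv2.INTER_CUBIC)
im=np.zeros((540,800,3),np.uint8);im[:,:540]=a;im[:208,540:]=b;im[215:507,540:]=d
cv2.imwrite('pics/c1.png',im)
e=cv2.resize(s[200:420,130:410],(764,600),interpolation=cv2.INTER_CUBIC);cv2.imwrite('pics/c2.png',e)
E
```

```text
(no output)
```

View pics/c1.png

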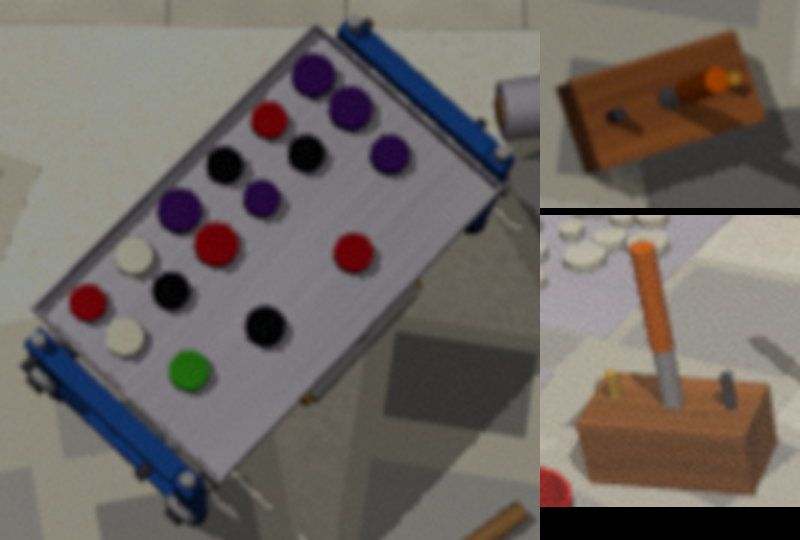

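View pics/c2.png

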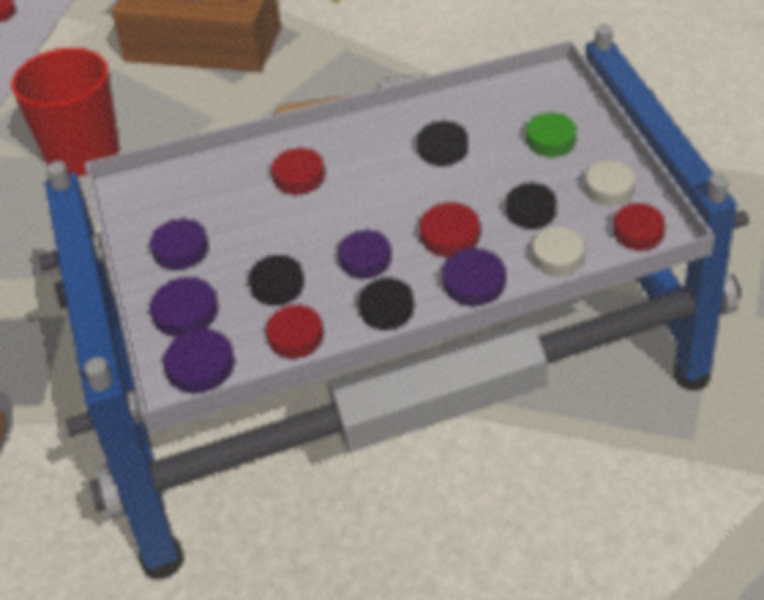

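The crops confirm it: the bar in the block has the orange handle and a grey body, at (200,199) in scene and (477,293) in top. The drift and punch stand on either side of it. Tray corners read from the crops go into a fit.

```bash
python3 - <<'E'
from h import *
np.set_printoptions(precision=4,suppress=True)
S=camera("scene");T=camera("top")
obs=[(T,(418.3,162.3),(-.018,-.17,.176)),(T,(321.7,261),(-.018,.17,.176)),(T,(262.3,203.3),(.192,.17,.176)),(T,(355.7,109.3),(.192,-.17,.176)),
(S,(162.6,260.8),(-.018,-.17,.176)),(S,(339.6,216.5),(-.018,.17,.176)),(S,(390.9,287),(.192,.17,.176)),
(T,(250+418/3,100+287/3),(-.02,-.065,.085)),(T,(250+307/3,100+400/3),(-.02,.065,.085))]
def f(p,full=0):
    c,s=np.cos(p[2]),np.sin(p[2]);R=np.array([[c,-s,0],[s,c,0],[0,0,1]])
    r=[proj(C,R@np.array(X)+[p[0],p[1],0])-np.array(px) for C,px,X in obs]
    return np.array(r) if full else np.ravel(r)
g=onz(T,(370,212),.17)
r=least_squares(f,[g[0],g[1],.75],loss='soft_l1');print(r.x);print(f(r.x,1))
b1=tri([(T,(476.9,293.3)),(S,(200.6,199.4))]);print("bar shoulder",b1,onz(T,(476.9,293.3),.058),onz(S,(200.6,199.4),.058))
print("handle top",tri([(T,(492.5,288)),(S,(160+642/3.25-540/3.25,140+(245-215)/3.25))]))
print("block corners",onz(T,(445.8,290.4),.058),onz(T,(496.2,273.7),.058),onz(T,(504.9,299),.058))
for l,px,z in(("pot",(477,230),.085),("jarp",(187,284),.075),("brush",(395,292),.01),("disc red",(250+353/3,100+253/3),.173)):print(l,onz(T,px,z))
print(sensors.get_obs()["time_s"])
E
```

```text
[ 0.6224 -0.0523  0.8175]
[[-1.0244 -0.341 ]
 [-0.089  -0.7824]
 [-2.8111 -2.2291]
 [-0.2699 -2.8714]
 [-2.5022 -3.1975]
 [-0.924  -3.1152]
 [-0.6777 -1.652 ]
 [-3.9171  5.8067]
 [-1.357   3.5945]]
bar shoulder [ 0.423  -0.3483  0.0494] [ 0.423  -0.3476  0.058 ] [ 0.432  -0.3381  0.058 ]
handle top [ 0.4212 -0.3488  0.1895]
block corners [ 0.4296 -0.2679  0.058 ] [ 0.4743 -0.3993  0.058 ] [ 0.4092 -0.419   0.058 ]
pot [ 0.5834 -0.3467  0.085 ]
jarp [0.4364 0.3931 0.075 ]
brush [ 0.4287 -0.1426  0.01  ]
disc red [ 0.6762 -0.0595  0.173 ]
1.8
```

```bash
cat >> h.py <<'E'
def to(target,yaw=None):
    "tool-frame shift (mm) to world TCP target, and turn"
    o=sensors.get_obs();R=Ro.from_euler('xyz',o["ee_rot"]).as_matrix()
    d=R.T@(np.array(target)-o["ee_pos"])*1000
    print("shift mm",np.round(d,1),"t",round(o["time_s"],2),"F",np.round(o["wrist_force"],1),"rot",np.round(o["ee_rot"],3),"pos",np.round(o["ee_pos"],4),"gap",round(o["finger_gap"]*87.8,1))
    if yaw is not None: print("turn",round(((o["ee_rot"][2]-yaw+np.pi)%(2*np.pi))-np.pi,3))
E
python3 -m crank '[87.8,0,0,-10,0.15, 87.8,0,0,-10,0.15, 87.8,0,0,-10,0.15, 87.8,0,0,-10,0.15, 87.8,0,0,-10,0.15, 87.8,0,0,-10,0.15, 87.8,0,0,-10,0.15, 87.8,0,0,-10,0.15, 87.8,0,0,-10,0.15, 87.8,0,0,-10,0.15, 87.8,0,0,-10,0.15, 87.8,0,0,-5,0.15]' 20
python3 -c "
from h import *
to([.44,.05,.30],.33);print(sensors.get_obs()['joints'])"
```

```text
time_s: 3.0
ee_pos: [0.2537, 0.5715, 0.3095]
ee_rot: [-3.141, -0.001, 0.918]
wrist_force: [-0.0, 0.4, -0.4]
finger_gap: 1.002
finger_force: 0.0
shift mm [-301.   464.9    8.9] t 3.0 F [-0.   0.4 -0.4] rot [-3.141e+00 -1.000e-03  9.180e-01] pos [0.2537 0.5715 0.3095] gap 88.0
turn 0.588
[-1.47474695  0.34724278  0.34155074  1.44404657 -0.11681214  1.36903609
 -1.78180652]
```

```bash
python3 -m crank '[87.8,-25,39,0,0, 87.8,-25,39,0,0, 87.8,-25,39,0,0, 87.8,-25,39,0,0, 87.8,-25,39,0,0, 87.8,-25,39,0,0, 87.8,-25,39,0,0, 87.8,-25,39,0,0, 87.8,-25,39,0,0, 87.8,-25,39,0,0, 87.8,-25,39,0,0, 87.8,-25,39,0,0]'
python3 -c "
from h import *
to([.422,-.3485,.23],.33);print(sensors.get_obs()['joints'])"
```

```text
time_s: 4.2
ee_pos: [0.4465, 0.0479, 0.3088]
ee_rot: [-3.142, -0.002, 0.924]
wrist_force: [0.8, 0.7, 1.0]
finger_gap: 1.0
finger_force: 0.0
shift mm [-331.2  219.3   78.3] t 4.2 F [0.8 0.7 1. ] rot [-3.142e+00 -2.000e-03  9.240e-01] pos [0.4465 0.0479 0.3088] gap 87.8
turn 0.594
[-0.9840338  -0.02779776  0.77102724  1.8589656   0.0189362   1.30144827
 -0.86501754]
```

```bash
python3 -m crank '[87.8,-41.5,27.5,6,0, 87.8,-41.5,27.5,6,0, 87.8,-41.5,27.5,6,0, 87.8,-41.5,27.5,6,0, 87.8,-41.5,27.5,6,0, 87.8,-41.5,27.5,6,0, 87.8,-41.5,27.5,6,0, 87.8,-41.5,27.5,6,0, 87.8,0,0,10,0.1475, 87.8,0,0,10,0.1475, 87.8,0,0,5,0.1475, 87.8,0,0,5,0.1475]'
python3 - <<'E'
from h import *
to([.422,-.3485,.23],.33);print(sensors.get_obs()['joints'])
W=camera("wrist");save(W,"w1.png")
for l in("bar","block","bar_seat"):
    print(l,[(d["location"],d["score"]) for d in finder.mark_of("wrist",l)[:3]],[(d["bbox"],d["score"]) for d in finder.search_frame("wrist",l)[:2]])
o=sensors.get_obs();R=Ro.from_euler('xyz',o["ee_rot"]).as_matrix()
C=-np.array(W["R"]).T@W["t"];print("cam in tool",R.T@(C-o["ee_pos"]),"\n",np.array(W["R"])@R)
print(proj(W,[.422,-.3485,.193]),proj(W,[.422,-.3485,.058]))
E
```

```text
time_s: 5.4
ee_pos: [0.4214, -0.3469, 0.2302]
ee_rot: [-3.141, -0.0, 0.327]
wrist_force: [0.8, 0.2, 0.4]
finger_gap: 0.998
finger_force: 0.0
shift mm [0.1 1.7 0.2] t 5.4 F [0.8 0.2 0.4] rot [-3.141 -0.     0.327] pos [ 0.4214 -0.3469  0.2302] gap 87.6
turn -0.003
[-0.28862039  0.45563076  1.23641178  1.79080296 -0.45726486  1.22735475
 -0.16657027]
bar [([224.4, 311.9], 0.8), ([312.7, 209.0], 0.59)] [([219.4, 287.8, 24.6, 117.7], 0.73), ([300.8, 201.1, 27.4, 53.2], 0.58)]
block [([315.1, 198.6], 0.67)] [([249.7, 168.3, 129.7, 76.9], 0.86)]
bar_seat [([313.5, 205.0], 0.78), ([225.8, 297.7], 0.77)] [([223.6, 291.3, 21.6, 114.8], 0.74), ([297.9, 200.6, 26.9, 57.8], 0.58)]
cam in tool [ 7.11281144e-02  3.73428445e-05 -1.90368475e-01] 
 [[-8.76326455e-03  9.99961164e-01 -9.36078254e-04]
 [-9.65909362e-01 -8.70705271e-03 -2.58734016e-01]
 [-2.58732118e-01 -1.36318788e-03  9.65948152e-01]]
[317.81127022 251.92822104] [316.50396723 212.88205045]
```

View pics/w1.png

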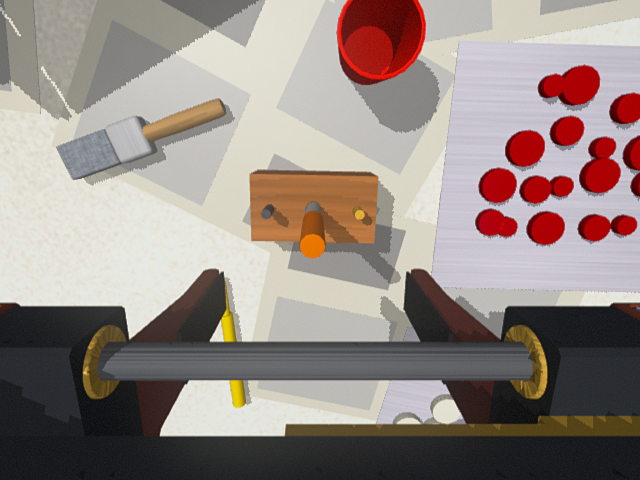

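The wrist picture shows the orange handle's top at (312.5,246) and its foot at (312,206). The block lies square to the tool, and the yellow look-alike lies on the table at (235,360).

```bash
python3 - <<'E'
from h import *
W=camera("wrist")
a=onz(W,(312.5,246),.193);b=onz(W,(312,207),.058);print(a,b)
to([a[0],a[1],.129],.33)
E
```

```text
[ 0.42505725 -0.34354954  0.193     ] [ 0.42679585 -0.34183417  0.058     ]
shift mm [  3.9  -1.9 102. ] t 5.8 F [-0.2  1.   0.2] rot [ 3.141e+00 -1.000e-03  3.360e-01] pos [ 0.4219 -0.3466  0.231 ] gap 87.9
turn 0.006
```

```bash
python3 -m crank '[87.8,4.5,-2.5,26,0, 50,0,0,38,0, 40,0,0,38,0, 0,0,0,0,0, 0,0,0,0,0, 0,0,0,0,0, 0,0,0,0,0, 0,0,0,0,0]' 15
python3 -c "
from h import *
to([.4255,-.343,.129],.33)"
```

```text
time_s: 6.6
ee_pos: [0.4257, -0.3432, 0.1298]
ee_rot: [3.14, -0.002, 0.334]
wrist_force: [0.1, -0.7, -0.6]
finger_gap: 0.401
finger_force: 0.0
shift mm [-0.2 -0.2  0.8] t 6.6 F [ 0.1 -0.7 -0.6] rot [ 3.14e+00 -2.00e-03  3.34e-01] pos [ 0.4257 -0.3432  0.1298] gap 35.2
turn 0.004
```

```bash
python3 -m crank '[0,0,0,0,0, 0,0,0,0,0, 0,0,0,0,0, 0,0,0,0,0]' 15
python3 -m crank '[0,0,0,-20,0, 0,0,0,-20,0, 0,0,0,0,0]' 15
```

```text
time_s: 7.0
ee_pos: [0.4253, -0.343, 0.1288]
ee_rot: [3.141, -0.0, 0.334]
wrist_force: [0.1, -1.7, 1.8]
finger_gap: 0.2
finger_force: 15.0
time_s: 7.3
ee_pos: [0.4257, -0.3437, 0.1701]
ee_rot: [3.14, -0.002, 0.334]
wrist_force: [0.3, -0.7, -2.5]
finger_gap: 0.203
finger_force: 15.0
```

```bash
python3 -m crank '[0,-7,0,0,0, 0,-7,0,0.5,0, 0,-5.5,0,0.5,0, 0,-5.5,0,1,0]' 5
python3 -m crank '[0,-5.5,0,1,0, 0,-5.5,0,1.4,0, 0,-5.5,0,1.6,0, 0,-5.4,0,1.8,0, 0,-5.2,0,2.1,0, 0,-5.2,0,2.3,0, 0,-5.1,0,2.5,0, 0,-5,0,2.7,0, 0,0,0,0,0]' 5
python3 - <<'E'
from h import *
W=camera("wrist");save(W,"w2.png");S=camera("scene");save(S,"s2.png");T=camera("top");save(T,"t2.png")
to([.4255,-.343,.129],.33)
w=cv2.imread("pics/w2.png");s=cv2.imread("pics/s2.png");t=cv2.imread("pics/t2.png")
im=np.zeros((600,800,3),np.uint8)
im[:300,:400]=cv2.resize(w,(400,300));im[:300,400:]=cv2.resize(s[120:240,140:300],(400,300),interpolation=3)
im[300:,:400]=cv2.resize(t[240:360,400:560],(400,300),interpolation=3);cv2.imwrite("pics/c3.png",im)
E
```

```text
time_s: 7.7
ee_pos: [0.4005, -0.351, 0.166]
ee_rot: [-3.141, 0.0, 0.333]
wrist_force: [0.6, -0.3, -1.7]
finger_gap: 0.202
finger_force: 5.0
time_s: 8.6
ee_pos: [0.3605, -0.3651, 0.151]
ee_rot: [-3.141, 0.0, 0.333]
wrist_force: [-0.7, -0.9, 0.1]
finger_gap: 0.2
finger_force: 5.0
shift mm [67.8  0.2 22.2] t 8.75 F [-1.4 -0.3  0.1] rot [3.142 0.    0.334] pos [ 0.3613 -0.365   0.1513] gap 17.6
turn 0.004
```

View pics/c3.png

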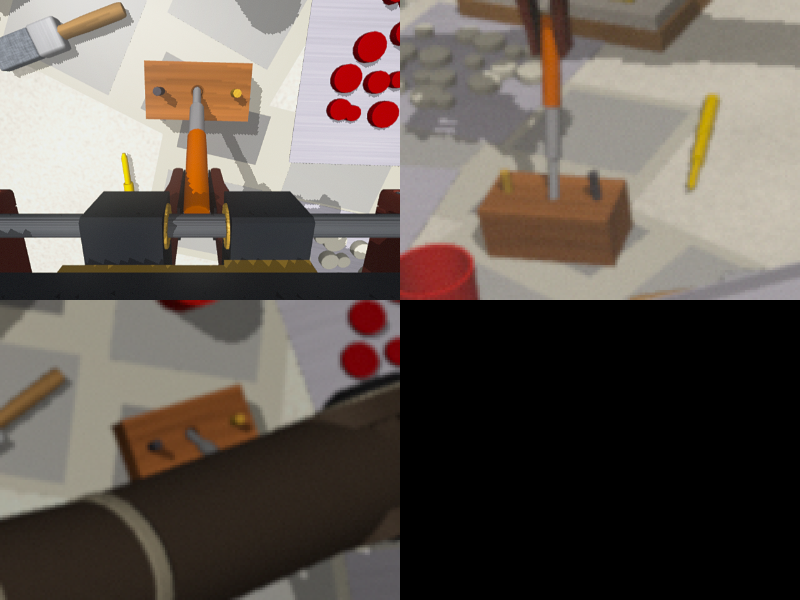

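The tilt worked: the bar leans about 31° in the fingers, with its tip still in the block's mouth at (196,90) of the quarter-size wrist view. Next I grip hard, draw it out along its axis and measure the lean.

```bash
python3 -m crank '[0,0,0,0,0, 0,0,0,0,0, 0,-8,0,-13,0, 0,-8,0,-13,0, 0,-10,0,-17,0, 0,-10,0,-17,0, 0,0,-0,-15,0, 0,0,0,-15,0, 0,0,0,0,0]' 60
python3 - <<'E'
from h import *
np.set_printoptions(precision=4,suppress=True)
W=camera("wrist");save(W,"w3.png")
for n in("wrist","scene"):
    if n=="scene": S=camera("scene");save(S,"s3.png")
    for l in("bar","bar_tip","bar_seat"): print(n,l,[(np.round(d["location"],1),round(d["score"],2)) for d in finder.mark_of(n,l)[:3]])
o=sensors.get_obs();R=Ro.from_euler('xyz',o["ee_rot"]).as_matrix();G=o["ee_pos"]-R[:,2]*.019
for th in(26,28,30,32,34):
    u=R@np.array([-np.sin(np.radians(th)),0,-np.cos(np.radians(th))]) # towards handle end
    print(th,*[proj(C,G+u*s).round(1) for C in(W,S) for s in(-.14,-.09,-.04,.045)])
to([.4255,-.343,.129],.33)
w=cv2.imread("pics/w3.png");s=cv2.imread("pics/s3.png")
im=np.zeros((600,800,3),np.uint8);im[:,:400]=cv2.resize(w[60:360,220:420],(400,600),interpolation=3);im[:,400:]=cv2.resize(s[60:210,140:240],(400,600),interpolation=3);cv2.imwrite("pics/c4.png",im)
E
```

```text
time_s: 9.65
ee_pos: [0.3284, -0.3773, 0.2431]
ee_rot: [3.139, -0.002, 0.334]
wrist_force: [-0.2, -0.3, -0.5]
finger_gap: 0.191
finger_force: 60.0
wrist bar [(array([313.5, 171.4]), 0.82), (array([222.1, 235.4]), 0.78)]
wrist bar_tip [(array([310.8, 140.2]), 0.96), (array([217.3, 196.1]), 0.96)]
wrist bar_seat [(array([224.5, 220.9]), 0.95), (array([313.4, 158.3]), 0.74), (array([313.8, 170.6]), 0.62)]
scene bar [(array([198.6, 142.6]), 0.7), (array([257.9, 185.4]), 0.58)]
scene bar_tip [(array([256.5, 197.1]), 0.7), (array([198. , 166.1]), 0.68), (array([235.7, 265.9]), 0.34)]
scene bar_seat [(array([196.6, 153.1]), 0.76)]
26 [313.3 155.6] [313.3 189.3] [313.3 234.7] [313.4 363.3] [200.7 161.9] [200.2 140.9] [199.7 119.5] [198.9  81.9]
28 [313.3 150.2] [313.3 185.6] [313.3 233. ] [313.4 365.2] [200. 162.] [199.8 141. ] [199.5 119.5] [199.1  81.9]
30 [313.3 144.8] [313.3 181.9] [313.4 231.3] [313.4 366.9] [199.3 162.1] [199.3 141. ] [199.3 119.4] [199.4  82. ]
32 [313.3 139.4] [313.3 178.3] [313.4 229.6] [313.4 368.5] [198.6 162.1] [198.9 140.9] [199.1 119.4] [199.6  82.1]
34 [313.3 133.9] [313.3 174.7] [313.4 228. ] [313.4 369.9] [197.9 162. ] [198.4 140.8] [198.9 119.3] [199.8  82.3]
shift mm [103.9   0.7 111.6] t 10.05 F [-0.6 -0.5 -1.5] rot [-3.141  0.001  0.334] pos [ 0.3272 -0.3764  0.2407] gap 16.8
turn 0.004
```

View pics/c4.png

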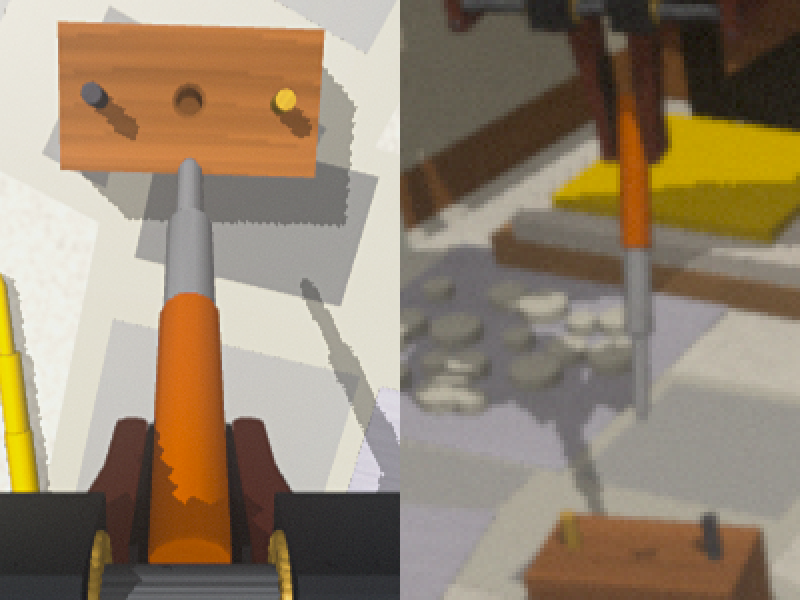

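The crop shows the bar held and leaning, tip at (314,140) in wrist and (200,165) in scene. It has slid a few mm down through the fingers, so I fit lean and slide from the marks.

```bash
python3 - <<'E'
from h import *
W=camera("wrist");S=camera("scene");o=sensors.get_obs();R=Ro.from_euler('xyz',o["ee_rot"]).as_matrix();G=o["ee_pos"]-R[:,2]*.019
ob=[(W,-.05,(312.5,140)),(W,0,(313.5,170)),(W,-.02,(313.4,158.3)),(S,-.05,(199.5,165.3)),(S,0,(199,142.8)),(S,-.02,(197.5,152.8)),(S,.05,(199.2,121.8))]
def f(p,k=0):
    u=R@np.array([-np.sin(p[0]),p[2],-np.cos(p[0])])
    r=[proj(C,G+R[:,0]*p[3]+u*(s-p[1]))-px for C,s,px in ob]
    return np.array(r) if k else np.ravel(r)
for fix in(0,1):
    r=least_squares((lambda p:f(np.array([p[0],p[1],p[2],p[3] if fix else 0]))),[.53,.09,0,0]);p=r.x
    print(np.degrees(p[0]),p[1:],"\n",f(p,1).round(1) if fix else r.fun.reshape(-1,2).round(1))
E
```

```text
30.297410274770485 [0.09795312 0.01220965 0.        ] 
 [[ 0.6 -2.6]
 [ 0.3  3.6]
 [ 0.1 -0.3]
 [ 0.4  0.1]
 [ 0.7  1.5]
 [ 2.2 -0. ]
 [ 0.3  1. ]]
24.537132957856773 [0.08954335 0.01370443 0.01458079] 
 [[ 0.5  0.1]
 [ 0.2  0.6]
 [ 0.  -1. ]
 [ 0.6 -0.6]
 [ 0.2  0.8]
 [ 2.  -0.7]
 [-1.   0.2]]
```

```bash
python3 -m crank '[0,0,0,0,-0.121, 0,0,0,0,-0.121, 0,0,0,0,-0.121, 0,0,0,0,-0.121, 0,40,-1,0,0, 0,40,-1,0,0, 0,40,-1,0,0, 0,40,-1,0,0, 0,40,-1,0,0, 0,40,-1,0,0, 0,40,0,0,0, 0,0,0,0,0]' 60
python3 - <<'E'
from h import *
np.set_printoptions(precision=4,suppress=True)
W=camera("wrist");save(W,"w4.png")
to([.56,-.119,.224],.8175);print(sensors.get_obs()['joints'])
c,s=np.cos(.8175),np.sin(.8175);R=np.array([[c,-s,0],[s,c,0],[0,0,1]])
for X in((-.018,-.17,.176),(-.018,.17,.176),(-.02,-.065,.097),(-.02,.065,.097),(-.018,0,.176)):print(X,proj(W,R@np.array(X)+[.6224,-.0523,0]))
E
```

```text
time_s: 11.35
ee_pos: [0.5183, -0.1626, 0.2402]
ee_rot: [-3.141, 0.0, 0.827]
wrist_force: [-0.6, 0.5, -1.7]
finger_gap: 0.196
finger_force: 60.0
shift mm [64.1  0.5 16.3] t 11.4 F [-0.7 -0.9 -1.9] rot [-3.141  0.002  0.823] pos [ 0.5161 -0.1656  0.2404] gap 17.2
turn 0.006
[-0.6237  0.3725  1.1208  1.7822 -0.3558  1.2136 -0.1496]
(-0.018, -0.17, 0.176) [579.9761  44.7759]
(-0.018, 0.17, 0.176) [53.0202 38.7838]
(-0.02, -0.065, 0.097) [391.9186  69.8077]
(-0.02, 0.065, 0.097) [240.7842  68.1287]
(-0.018, 0, 0.176) [317.1656  41.7875]
```

View pics/w4.png

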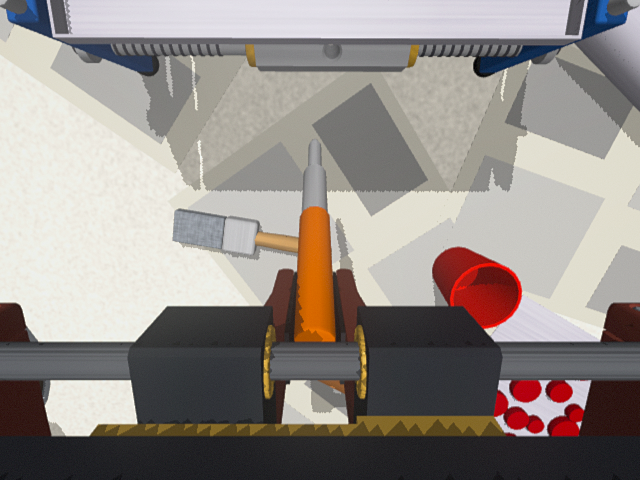

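The wrist picture shows the sleeve under the tray's front edge, its ends at (251,55) and (413,55), with a dark round mark at (332,50). The tray's front corners are at (52,40) and (585,40). I compute where the mark lies on the flat.

```bash
python3 - <<'E'
from h import *
np.set_printoptions(precision=1,suppress=True)
W=camera("wrist")
im=cv2.imread('pics/w4.png');cv2.imwrite('pics/c5.png',cv2.resize(im[20:95,232:432],(800,300),interpolation=cv2.INTER_CUBIC))
c,s=np.cos(.8175),np.sin(.8175);R=np.array([[c,-s,0],[s,c,0],[0,0,1]]);P=np.array([.6224,-.0523,0])
# intersect pixel ray with flat plane (normal at ph from vertical) in the stand frame
for ph in(28,32):
  n=np.array([-np.sin(np.radians(ph)),0,np.cos(np.radians(ph))]);A=np.array([0,0,.085])+n*.02;e=np.array([-np.cos(np.radians(ph)),0,-np.sin(np.radians(ph))])
  for px in((332,46),(332,50),(332,56),(332,66),(251,55),(413,55)):
    o,d=ray(W,px);o=R.T@(o-P);d=R.T@d;X=o+d*((A-o)@n)/(d@n);print(ph,px,"y",X[1]*1e3,"along flat outwards",(X-A)@e*1e3)
o,d=ray(W,(300,0));print("cam stand",R.T@(o-P)*1e3)
for px in((52,40),(585,40),(318,40)):
  print("rim",(R.T@(onz(W,px,.176)-P))*1e3)
E
```

```text
28 (332, 46) y -13.739283668467657 along flat outwards -2.1518664351368773
28 (332, 50) y -13.860591500585816 along flat outwards 0.9022227131175348
28 (332, 56) y -14.045785371850533 along flat outwards 5.564729516486471
28 (332, 66) y -14.36337254840399 along flat outwards 13.560417285368313
28 (251, 55) y 54.33841741962685 along flat outwards 5.257329421588956
28 (413, 55) y -82.30509002044867 along flat outwards 4.304618669342018
32 (332, 46) y -13.730318805589114 along flat outwards -3.610142245067301
32 (332, 50) y -13.861238381143067 along flat outwards -0.4900749586040407
32 (332, 56) y -14.061444731176111 along flat outwards 4.281230483208426
32 (332, 66) y -14.405732940564922 along flat outwards 12.486285950917338
32 (251, 55) y 54.39222178381307 along flat outwards 3.9663563674828834
32 (413, 55) y -82.37074512084207 along flat outwards 2.990751765113583
cam stand [-83.3   0.6 431.4]
rim [-22.  169.8 176. ]
rim [ -19.6 -173.7  176. ]
rim [-20.8  -1.5 176. ]
```

View pics/c5.png

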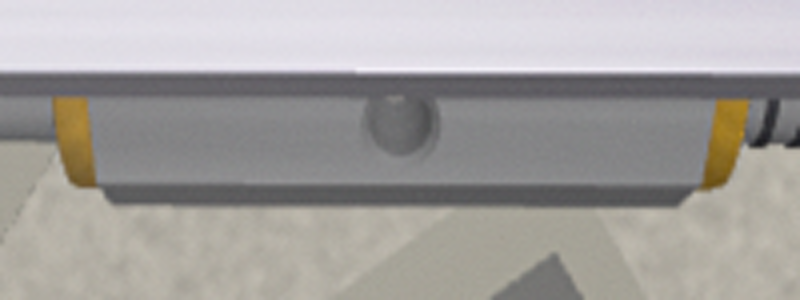

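The crop shows the chamfered cross hole itself, centred at (332,50) in the wrist view: y about -14 mm on the sleeve, in the middle of the flat. I bring the tip in front of it, then feel.

```bash
python3 -m crank '[0,13,4,4,0, 0,13,4,4,0, 0,13,4,4,0, 0,13,3.5,4,0, 0,13,0,5,0, 0,0,0,0,0]' 60
python3 -m crank '[0,2,0,3.5,0, 0,2,0,3.5,0, 0,0,0,0,0]' 60
python3 -m crank '[0,1.5,0,2.6,0, 0,1.5,0,2.6,0, 0,0,0,0,0]' 60
```

```text
time_s: 12.05
ee_pos: [0.5713, -0.1293, 0.2188]
ee_rot: [-3.14, 0.001, 0.821]
wrist_force: [0.5, 0.3, -1.1]
finger_gap: 0.194
finger_force: 60.0
time_s: 12.35
ee_pos: [0.5727, -0.1285, 0.2128]
ee_rot: [-3.141, 0.0, 0.817]
wrist_force: [0.6, 0.4, -3.1]
finger_gap: 0.194
finger_force: 60.0
time_s: 12.65
ee_pos: [0.575, -0.126, 0.2077]
ee_rot: [-3.141, 0.0, 0.818]
wrist_force: [-0.1, 0.1, -2.3]
finger_gap: 0.196
finger_force: 60.0
```

```bash
python3 -m crank '[0,1.5,0,2.6,0, 0,1.5,0,2.6,0, 0,0,0,0,0]' 60
python3 -m crank '[0,1.5,0,2.6,0, 0,1.5,0,2.6,0, 0,0,0,0,0]' 60
```

```text
time_s: 12.95
ee_pos: [0.5768, -0.1261, 0.2043]
ee_rot: [3.14, 0.001, 0.816]
wrist_force: [-5.7, -2.4, 12.3]
finger_gap: 0.195
finger_force: 60.0
time_s: 13.25
ee_pos: [0.5779, -0.1283, 0.2027]
ee_rot: [3.138, 0.002, 0.813]
wrist_force: [-17.4, -8.6, 40.5]
finger_gap: 0.198
finger_force: 60.4
```

```bash
python3 -m crank '[0,-2,0,-3.5,0, 0,0,0,0,0, 0,0,0,0,0]' 60
python3 -m crank '[0,0,2,0,0, 0,0,2,0,0, 0,0,0,0,0]' 60
python3 -m crank '[0,0,-2,0,0, 0,0,-2,0,0, 0,0,-2,0,0, 0,0,-2,0,0, 0,0,0,0,0]' 60
```

```text
time_s: 13.55
ee_pos: [0.5773, -0.1267, 0.2039]
ee_rot: [3.139, 0.0, 0.815]
wrist_force: [-9.4, -4.5, 20.0]
finger_gap: 0.196
finger_force: 60.1
time_s: 13.85
ee_pos: [0.5789, -0.1287, 0.2035]
ee_rot: [-3.141, 0.001, 0.816]
wrist_force: [-12.3, -2.8, 22.9]
finger_gap: 0.194
finger_force: 60.3
time_s: 14.35
ee_pos: [0.5758, -0.1248, 0.2041]
ee_rot: [3.135, -0.0, 0.815]
wrist_force: [-5.0, -6.8, 16.5]
finger_gap: 0.199
finger_force: 60.0
```

```bash
python3 -m crank '[0,0,4,0,0, 0,-1,0,-1.7,0, 0,0,0,0,0]' 60
python3 -m crank '[0,-1.7,0,1,0, 0,-1.7,0,1,0, 0,0,0,0,0]' 60
python3 -m crank '[0,1.7,0,-1,0, 0,1.7,0,-1,0, 0,1.7,0,-1,0, 0,1.7,0,-1,0, 0,0,0,0,0]' 60
python3 - <<'E'
from h import *
W=camera("wrist");save(W,"w6.png")
for l in("bar","bar_tip","bar_seat"): print(l,[(np.round(d["location"],1),round(d["score"],2)) for d in finder.mark_of("wrist",l)[:3]])
E
```

```text
time_s: 14.65
ee_pos: [0.577, -0.1261, 0.2044]
ee_rot: [3.14, 0.0, 0.816]
wrist_force: [-4.8, -3.5, 10.7]
finger_gap: 0.202
finger_force: 60.0
time_s: 14.95
ee_pos: [0.5754, -0.1281, 0.203]
ee_rot: [3.139, -0.002, 0.817]
wrist_force: [-3.8, -2.0, 15.2]
finger_gap: 0.198
finger_force: 60.0
time_s: 15.45
ee_pos: [0.5785, -0.1241, 0.2057]
ee_rot: [3.14, 0.002, 0.816]
wrist_force: [-5.3, -4.4, 6.3]
finger_gap: 0.194
finger_force: 60.0
bar [(array([311.9, 171.7]), 0.66)]
bar_tip [(array([309.5, 144.7]), 0.58)]
bar_seat [(array([312.6, 161.3]), 0.97)]
```

```bash
cat > tip.py <<'E'
from h import *
M=np.array([[-.00876,.99996,-.00094],[-.96591,-.00871,-.25873],[-.25873,-.00136,.96595]]);C=np.array([.0711,0,-.1904])
W=camera("wrist");fx,cy=W["fy"],W["cy"]
ob=[(-.05,.0025,139.5),(0,.008,165),(.05,.009,207.5)]
def row(th,s0,xo,s,r):
    u=np.array([-np.sin(th),0,-np.cos(th)]);w=np.array([np.cos(th),0,-np.sin(th)])
    p=np.array([xo,0,-.019])+u*(s-s0)+w*r; q=M@(p-C);return fx*q[1]/q[2]+cy
for xo in(-.004,0,.004,.008,.012):
    r=least_squares(lambda p:[row(p[0],p[1],xo,s,rr)-v for s,rr,v in ob],[.5,.09]);th,s0=r.x
    print(xo,round(np.degrees(th),1),round(s0*1e3,1),r.fun.round(1),"tip x,z",round(1e3*(xo+np.sin(th)*(s0+.05)),1),round(1e3*(-19+0+1e3*np.cos(th)*(s0+.05))/1e3,1) if 0 else round(-19+1e3*np.cos(th)*(s0+.05),1))
E
python3 tip.py
```

```text
-0.004 28.0 108.5 [-0.3  0.5 -0.2] tip x,z 70.3 121.0
0 27.4 102.7 [-0.2  0.4 -0.2] tip x,z 70.2 116.6
0.004 26.8 96.7 [-0.1  0.2 -0.1] tip x,z 70.2 112.0
0.008 26.2 90.6 [-0.   0.1 -0. ] tip x,z 70.1 107.2
0.012 25.6 84.4 [ 0.  -0.1  0. ] tip x,z 70.0 102.2
```

The tip sits on the flat just off the hole: about 3.5 mm too far in -y and a few mm outwards. I shift it and probe again.

```bash
python3 -m crank '[0,-1,0,-1.8,0, 0,0,-2,0,0, 0,0.5,-1.5,-0.3,0, 0,1,0,1.8,0, 0,0,0,0,0]' 60
python3 -m crank '[0,1,0,1.8,0, 0,1,0,1.8,0, 0,0,0,0,0]' 60
python3 -m crank '[0,1,0,1.8,0, 0,1,0,1.8,0, 0,0,0,0,0]' 60
```

```text
time_s: 16.2
ee_pos: [0.5773, -0.1181, 0.2046]
ee_rot: [-3.141, 0.0, 0.819]
wrist_force: [0.3, -0.3, -1.9]
finger_gap: 0.195
finger_force: 60.0
time_s: 16.5
ee_pos: [0.5786, -0.1172, 0.2011]
ee_rot: [-3.141, 0.0, 0.818]
wrist_force: [0.1, 0.8, -1.9]
finger_gap: 0.191
finger_force: 60.0
time_s: 16.8
ee_pos: [0.5801, -0.1157, 0.1976]
ee_rot: [-3.141, -0.0, 0.818]
wrist_force: [1.2, 0.6, -1.4]
finger_gap: 0.195
finger_force: 60.0
```

It dropped in. I keep going along the hole's axis, watching the side force.

```bash
python3 -m crank '[0,1.5,0,2.6,0, 0,1.5,0,2.6,0, 0,0,0,0,0]' 30
python3 -m crank '[0,1.5,0,2.6,0, 0,1.5,0,2.6,0, 0,0,0,0,0]' 30
```

```text
time_s: 17.1
ee_pos: [0.582, -0.1134, 0.1922]
ee_rot: [-3.141, 0.0, 0.818]
wrist_force: [0.5, 0.5, -1.3]
finger_gap: 0.201
finger_force: 30.0
time_s: 17.4
ee_pos: [0.5841, -0.1112, 0.187]
ee_rot: [-3.141, 0.0, 0.818]
wrist_force: [0.6, 0.0, -2.4]
finger_gap: 0.199
finger_force: 30.0
```

```bash
python3 -m crank '[0,1.5,0,2.6,0, 0,1.5,0,2.6,0, 0,0,0,0,0]' 20
python3 -m crank '[0,1.5,0,2.6,0, 0,1.5,0,2.6,0, 0,0,0,0,0]' 20
python3 -m crank '[0,1.5,0,2.6,0, 0,1.5,0,2.6,0, 0,0,0,0,0]' 20
```

```text
time_s: 17.7
ee_pos: [0.5861, -0.109, 0.1818]
ee_rot: [-3.141, 0.0, 0.818]
wrist_force: [0.8, 1.1, -1.9]
finger_gap: 0.196
finger_force: 20.0
time_s: 18.0
ee_pos: [0.5882, -0.1069, 0.1766]
ee_rot: [-3.141, 0.0, 0.818]
wrist_force: [0.5, -0.4, -1.6]
finger_gap: 0.206
finger_force: 20.0
time_s: 18.3
ee_pos: [0.5902, -0.1046, 0.1714]
ee_rot: [-3.141, 0.0, 0.818]
wrist_force: [0.2, 1.2, -1.2]
finger_gap: 0.202
finger_force: 20.0
```

```bash
python3 -m crank '[0,1.5,0,2.6,0, 0,1.5,0,2.6,0, 0,0,0,0,0]' 20
python3 -m crank '[0,1,0,1.75,0, 0,1,0,1.75,0, 0,0,0,0,0]' 20
python3 -m crank '[0,1,0,1.75,0, 0,1,0,1.75,0, 0,0,0,0,0]' 20
```

```text
time_s: 18.6
ee_pos: [0.5922, -0.1024, 0.1662]
ee_rot: [-3.141, 0.0, 0.818]
wrist_force: [0.7, 0.4, -1.3]
finger_gap: 0.195
finger_force: 20.0
time_s: 18.9
ee_pos: [0.5933, -0.1024, 0.1639]
ee_rot: [3.141, 0.0, 0.817]
wrist_force: [-2.1, -0.8, 5.8]
finger_gap: 0.201
finger_force: 20.0
time_s: 19.2
ee_pos: [0.5939, -0.1041, 0.1624]
ee_rot: [3.14, 0.002, 0.815]
wrist_force: [-10.5, -6.1, 21.2]
finger_gap: 0.202
finger_force: 20.0
```

The shoulder has met the flat at the expected depth, with the grasp 110 mm from the axis at about 30°, so the bar is home. I ease the push and pull the handle outwards on an arc with a light grip.

```bash
python3 -m crank '[0,-0.5,0,-0.9,0, 0,0,0,0,0, 0,0,0,0,0]' 10
python3 -m crank '[0,-2.5,0,1.5,0, 0,-2.5,0,1.6,0, 0,-2.4,0,1.6,0, 0,-2.4,0,1.7,0]' 10
python3 -m crank '[0,-2.4,0,1.8,0, 0,-2.3,0,1.8,0, 0,-2.2,0,1.9,0, 0,-2.2,0,1.9,0]' 10
```

```text
time_s: 19.5
ee_pos: [0.594, -0.1032, 0.1625]
ee_rot: [3.14, 0.001, 0.816]
wrist_force: [-7.1, -4.1, 13.6]
finger_gap: 0.206
finger_force: 10.0
time_s: 19.9
ee_pos: [0.5881, -0.109, 0.1557]
ee_rot: [3.14, -0.001, 0.817]
wrist_force: [-3.2, -1.4, 11.8]
finger_gap: 0.204
finger_force: 10.0
time_s: 20.3
ee_pos: [0.5822, -0.1155, 0.1485]
ee_rot: [3.14, -0.001, 0.817]
wrist_force: [-3.2, -0.9, 11.5]
finger_gap: 0.209
finger_force: 10.0
```

```bash
python3 -m crank '[0,-2.2,0,2,0, 0,-2.1,0,2,0, 0,-2,0,2.1,0, 0,-2,0,2.2,0]' 10
python3 -m crank '[0,-1.9,0,2.2,0, 0,-1.9,0,2.2,0, 0,0,0,0,0]' 10
python3 -m crank '[0,-1.8,0,2.3,0, 0,-1.8,0,2.4,0, 0,0,0,0,0]' 10
```

```text
time_s: 20.7
ee_pos: [0.5764, -0.1217, 0.1401]
ee_rot: [3.14, -0.001, 0.817]
wrist_force: [-3.3, -1.3, 9.9]
finger_gap: 0.196
finger_force: 10.0
time_s: 21.0
ee_pos: [0.5734, -0.1246, 0.1353]
ee_rot: [3.14, -0.0, 0.816]
wrist_force: [-3.2, -2.8, 8.7]
finger_gap: 0.202
finger_force: 10.0
time_s: 21.3
ee_pos: [0.5709, -0.1273, 0.1305]
ee_rot: [3.14, 0.0, 0.816]
wrist_force: [-4.1, -3.1, 8.0]
finger_gap: 0.199
finger_force: 10.0
```

```bash
python3 -m crank '[0,-1.7,0,2.4,0, 0,-1.6,0,2.4,0, 0,0,0,0,0]' 15
python3 -m crank '[0,-1.6,0,2.5,0, 0,-1.5,0,2.5,0, 0,0,0,0,0]' 15
```

```text
time_s: 21.6
ee_pos: [0.5685, -0.1299, 0.1258]
ee_rot: [3.14, 0.0, 0.816]
wrist_force: [-4.2, -3.0, 9.1]
finger_gap: 0.199
finger_force: 15.0
time_s: 21.9
ee_pos: [0.5662, -0.1324, 0.1207]
ee_rot: [3.14, 0.001, 0.816]
wrist_force: [-4.4, -3.9, 8.9]
finger_gap: 0.201
finger_force: 15.0
```

```bash
python3 - <<'E'
from h import *
W=camera("wrist");save(W,"w7.png");S=camera("scene");save(S,"s7.png")
w=cv2.imread("pics/w7.png");s=cv2.imread("pics/s7.png")
im=np.zeros((600,800,3),np.uint8);im[:,:400]=cv2.resize(w[0:450,170:470],(400,600),interpolation=3);im[:,400:]=cv2.resize(s[140:320,180:300],(400,600),interpolation=3);cv2.imwrite("pics/c7.png",im)
for n in("wrist","scene"):
  for l in("bar","bar_seat"): print(n,l,[(np.round(d["location"],1),round(d["score"],2)) for d in finder.mark_of(n,l)[:3]],[(np.round(d["bbox"]),round(d["score"],2)) for d in finder.search_frame(n,l)[:2]])
E
```

```text
wrist bar [(array([311.5, 119.4]), 0.8)] [(array([293., 118.,  44., 225.]), 0.65)]
wrist bar_seat [] [(array([294., 116.,  42., 228.]), 0.57)]
scene bar [] [(array([233., 201.,  15.,  39.]), 0.73)]
scene bar_seat [(array([255.5, 188. ]), 0.56)] [(array([228., 202.,  22.,  35.]), 0.69), (array([257., 176.,   5.,  18.]), 0.59)]
```

View pics/c7.png

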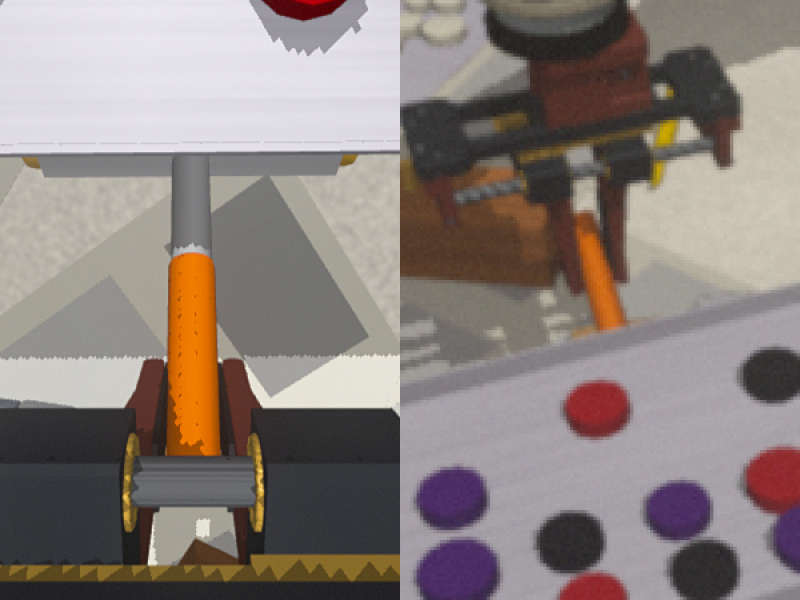

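The view shows the bar leaning far out with its shoulder just under the tray's edge. The handle's lower end is at about (314,187) in the wrist view, which I turn into an angle.

```bash
python3 - <<'E'
from h import *
W=camera("wrist")
c,s=np.cos(.8225),np.sin(.8225);R=np.array([[c,-s,0],[s,c,0],[0,0,1]]);P=np.array([.6224,-.0523,0])
for xo in(0,-.002):
 for ph in(30,40,45,48,50,52,54,57,60):
  f=np.radians(ph);n=np.array([-np.sin(f),0,np.cos(f)]);w=np.array([np.cos(f),0,np.sin(f)])
  A=np.array([xo,-.0138,.085])
  print(xo,ph,*[proj(W,R@(A+n*d+w*r)+P).round(1) for d,r in((.07,.009),(.155,.009))],"rim",proj(W,R@np.array([-.018+xo,-.0138,.176])+P).round(1))
to([.5,-.1,.2])
E
```

```text
0 30 [314.7 146.2] [316.5 312.1] rim [314.9 121. ]
0 40 [314.8 170.3] [316.4 356.3] rim [314.9 121. ]
0 45 [314.8 180.4] [316.3 368.2] rim [314.9 121. ]
0 48 [314.9 185.9] [316.3 372.9] rim [314.9 121. ]
0 50 [314.9 189.2] [316.3 375. ] rim [314.9 121. ]
0 52 [314.9 192.4] [316.2 376.6] rim [314.9 121. ]
0 54 [314.9 195.3] [316.2 377.5] rim [314.9 121. ]
0 57 [314.9 199.3] [316.1 378. ] rim [314.9 121. ]
0 60 [314.9 202.9] [316.  377.4] rim [314.9 121. ]
-0.002 30 [314.8 150.8] [316.6 318.8] rim [314.9 126.8]
-0.002 40 [314.8 174.7] [316.5 361.7] rim [314.9 126.8]
-0.002 45 [314.9 184.7] [316.4 373.1] rim [314.9 126.8]
-0.002 48 [314.9 190. ] [316.3 377.4] rim [314.9 126.8]
-0.002 50 [314.9 193.3] [316.3 379.5] rim [314.9 126.8]
-0.002 52 [314.9 196.4] [316.2 380.9] rim [314.9 126.8]
-0.002 54 [314.9 199.3] [316.2 381.7] rim [314.9 126.8]
-0.002 57 [314.9 203.2] [316.1 381.9] rim [314.9 126.8]
-0.002 60 [314.9 206.7] [316.1 381.1] rim [314.9 126.8]
shift mm [-21.9 -70.3 -79.3] t 22.45 F [-4.6 -3.2  8.3] rot [3.14e+00 1.00e-03 8.16e-01] pos [ 0.5663 -0.1324  0.1208] gap 17.7
```

```bash
python3 -m crank '[0,0,0,0,0, 0,-1,0,1.3,0, 0,-1,0,1.3,0, 0,-1,0,1.3,0, 0,0,0,0,0]' 30
```

```text
time_s: 22.95
ee_pos: [0.5644, -0.1344, 0.117]
ee_rot: [3.14, 0.0, 0.816]
wrist_force: [-5.3, -2.9, 9.1]
finger_gap: 0.196
finger_force: 30.0
```

```bash
cat > ang.py <<'E'
from h import *
W=camera("wrist");im=np.asarray(W["image"]).astype(int)
def rows(im):
    col=np.median(im[90:380,308:320],axis=1);org=(col[:,0]-col[:,2])>100
    a=np.where(org)[0];g=np.mean(col,axis=1);rim=90+np.argmin(np.diff(g[:60]))
    return 90+a.min(),90+a.max(),rim
ra=rows(im);print("orange rows, rim",ra)
c,s=np.cos(.8225),np.sin(.8225);R=np.array([[c,-s,0],[s,c,0],[0,0,1]]);P=np.array([.6224,-.0523,0])
def bd(ph,xo,d=.07):
    n=np.array([-np.sin(ph),0,np.cos(ph)]);w=np.array([np.cos(ph),0,np.sin(ph)])
    return proj(W,R@(np.array([xo,-.0138,.085])+n*d+w*.009)+P)[1]
for xo in(-.002,0,.002,.004):
    print(xo,"rim",proj(W,R@np.array([-.018+xo,-.0138,.176])+P)[1].round(1),"phi",np.degrees(least_squares(lambda p:bd(p[0],xo)-ra[0],.8).x))
to([0,0,0])
E
python3 ang.py; python3 - <<'E'
import cv2,numpy as np
im=cv2.cvtColor(cv2.imread('pics/w7.png'),cv2.COLOR_BGR2RGB).astype(int)
col=np.median(im[90:380,308:320],axis=1);a=np.where((col[:,0]-col[:,2])>100)[0];print("w7",90+a.min(),90+a.max())
E
```

```text
orange rows, rim (np.int64(189), np.int64(340), np.int64(104))
-0.002 rim 118.2 phi [50.12954358]
0 rim 112.2 phi [52.7159723]
0.002 rim 106.2 phi [55.46635729]
0.004 rim 100.0 phi [58.42440693]
shift mm [-288.6 -503.4  116.3] t 23.0 F [-4.3 -3.4  9.6] rot [3.14  0.    0.816] pos [ 0.5644 -0.1343  0.117 ] gap 17.4
w7 190 340
```

The force still looks like the sleeve's own stiffness and the bar is still turning, so it is not at the stop yet. I keep pulling until the force jumps.

```bash
python3 -m crank '[0,-1.2,0,2.2,0, 0,-1.2,0,2.2,0, 0,0,0,0,0]' 30
python3 -m crank '[0,-1.2,0,2.4,0, 0,-1.1,0,2.4,0, 0,0,0,0,0]' 30
python3 ang.py
```

```text
time_s: 23.3
ee_pos: [0.5625, -0.1364, 0.1125]
ee_rot: [3.14, 0.001, 0.816]
wrist_force: [-5.4, -3.1, 10.0]
finger_gap: 0.198
finger_force: 30.0
time_s: 23.6
ee_pos: [0.5612, -0.1384, 0.1083]
ee_rot: [3.14, 0.0, 0.816]
wrist_force: [-6.4, -3.3, 15.3]
finger_gap: 0.198
finger_force: 30.0
orange rows, rim (np.int64(187), np.int64(341), np.int64(96))
-0.002 rim 100.0 phi [54.12703825]
0 rim 93.4 phi [56.95788086]
0.002 rim 86.8 phi [60.02018621]
0.004 rim 80.0 phi [63.39393142]
shift mm [-283.7 -503.7  107.4] t 23.65 F [-7.2 -2.9 15.4] rot [3.14  0.    0.816] pos [ 0.5612 -0.1383  0.1083] gap 17.3
```

```bash
python3 -m crank '[0,-1.1,0,2.4,0, 0,0,0,0,0]' 30
python3 -m crank '[0,-1.1,0,2.4,0, 0,0,0,0,0]' 30
python3 ang.py
```

```text
time_s: 23.85
ee_pos: [0.561, -0.1391, 0.1067]
ee_rot: [3.139, -0.001, 0.816]
wrist_force: [-6.6, -1.7, 22.5]
finger_gap: 0.198
finger_force: 30.0
time_s: 24.05
ee_pos: [0.5609, -0.1398, 0.1052]
ee_rot: [3.138, -0.002, 0.816]
wrist_force: [-8.6, -0.9, 29.7]
finger_gap: 0.197
finger_force: 30.1
orange rows, rim (np.int64(186), np.int64(341), np.int64(94))
-0.002 rim 94.1 phi [54.85159286]
0 rim 87.3 phi [57.71651329]
0.002 rim 80.4 phi [60.82338532]
0.004 rim 73.5 phi [64.25879209]
shift mm [-282.4 -504.8  103. ] t 24.1 F [-8.7 -0.4 30. ] rot [ 3.138e+00 -2.000e-03  8.170e-01] pos [ 0.5609 -0.1398  0.1053] gap 17.4
```

The force climbs steeply with hardly any motion, so the sleeve is at its stop and the load still presses the bar home. I ease off, open and rise.

```bash
python3 -m crank '[0,1,0,-2.2,0, 0,1,0,-2.2,0, 0,0,0,0,0]' 30
python3 -m crank '[25,0,0,0,0, 35,0,0,0,0, 50,0,0,0,0, 50,0,0,0,0, 50,0,0,0,0]' 10
python3 ang.py
```

```text
time_s: 24.4
ee_pos: [0.5612, -0.1383, 0.1078]
ee_rot: [3.139, 0.001, 0.817]
wrist_force: [-4.9, -3.2, 11.3]
finger_gap: 0.194
finger_force: 30.0
time_s: 24.9
ee_pos: [0.5612, -0.1358, 0.1059]
ee_rot: [-3.141, 0.0, 0.818]
wrist_force: [0.7, 0.5, 0.4]
finger_gap: 0.561
finger_force: 0.0
orange rows, rim (np.int64(190), np.int64(341), np.int64(90))
-0.002 rim 105.5 phi [53.04734203]
0 rim 98.8 phi [55.83034608]
0.002 rim 92.0 phi [58.83067534]
0.004 rim 85.2 phi [62.11982736]
shift mm [-284.6 -502.4  106. ] t 24.95 F [ 0.1  0.2 -0. ] rot [-3.141  0.     0.818] pos [ 0.5612 -0.1359  0.106 ] gap 49.9
```

```bash
python3 -m crank '[60,0,0,-10,0, 60,0,0,-25,0, 60,0,0,-30,0, 60,0,0,-30,0, 60,-30,0,-20,0, 60,-40,0,0,0, 60,-40,0,0,0, 60,0,0,0,0]' 10
python3 - <<'E'
from h import *
np.set_printoptions(precision=4,suppress=True)
W=camera("wrist");save(W,"w8.png");S=camera("scene");T=camera("top");save(T,"t8.png")
im=np.asarray(W["image"]).astype(int)
m=((im[...,0]>150)&(im[...,0]-im[...,2]>110)&(im[...,1]>60)&(im[...,0]-im[...,1]>60)).astype(np.uint8)
n,l,st,ce=cv2.connectedComponentsWithStats(m)
for i in np.argsort(-st[1:,4])[:3]+1: print("orange",st[i],ce[i].round(1))
for l in("bar","bar_seat"): print(l,[(np.round(d["location"],1),round(d["score"],2)) for d in finder.mark_of("wrist",l)[:3]])
c,s=np.cos(.8225),np.sin(.8225);R=np.array([[c,-s,0],[s,c,0],[0,0,1]]);P=np.array([.6224,-.0523,0])
for xo in(-.002,0,.002):
 print(xo,"rim",proj(W,R@np.array([-.018+xo,-.0138,.176])+P).round(1))
 for ph in(44,48,50,52,54):
  f=np.radians(ph);nn=np.array([-np.sin(f),0,np.cos(f)]);w=np.array([np.cos(f),0,np.sin(f)]);A=np.array([xo,-.0138,.085])
  print("  ",ph,*[proj(W,R@(A+nn*d+w*r)+P).round(1) for d,r in((.02,.008),(.07,.009),(.155,.009),(.155,-.009))])
col=im[40:240,312:318].mean(axis=(1,2));print("steps",[(40+i,round(v)) for i,v in enumerate(np.diff(col)) if abs(v)>18])
to([0,0,0])
E
```

```text
time_s: 25.75
ee_pos: [0.4821, -0.221, 0.2226]
ee_rot: [3.141, -0.001, 0.81]
wrist_force: [-0.2, -0.2, -0.3]
finger_gap: 0.686
finger_force: 0.0
orange [ 302    2   25  108 2448] [313.5  56. ]
orange [ 288  299   94   42 1485] [328.1 325.8]
orange [309 277  72  52 784] [349.9 303.1]
bar []
bar_seat []
-0.002 rim [313.3 -98. ]
   44 [313.3 -51.7] [313.8 -20.2] [315.2  56.4] [315.4  85.8]
   48 [313.3 -49.1] [313.9 -11.6] [315.3  74.9] [315.5 100.3]
   50 [313.3 -47.8] [313.9  -7.5] [315.4  83.2] [315.5 106.7]
   52 [313.3 -46.5] [314.   -3.6] [315.4  90.9] [315.5 112.6]
   54 [313.3 -45.2] [314.    0.3] [315.4  98.1] [315.5 118. ]
0 rim [ 313.3 -102.4]
   44 [313.2 -54.9] [313.8 -23.7] [315.2  52.3] [315.4  82.1]
   48 [313.2 -52.3] [313.9 -15.1] [315.3  71. ] [315.4  96.8]
   50 [313.3 -51. ] [313.9 -10.9] [315.3  79.5] [315.4 103.3]
   52 [313.3 -49.7] [313.9  -6.9] [315.4  87.3] [315.5 109.3]
   54 [313.3 -48.4] [314.  -3.] [315.4  94.5] [315.5 114.8]
0.002 rim [ 313.2 -106.8]
   44 [313.2 -58.1] [313.8 -27.2] [315.2  48.2] [315.3  78.3]
   48 [313.2 -55.5] [313.8 -18.5] [315.3  67.2] [315.4  93.2]
   50 [313.2 -54.1] [313.9 -14.3] [315.3  75.7] [315.4  99.8]
   52 [313.2 -52.8] [313.9 -10.3] [315.3  83.6] [315.4 105.9]
   54 [313.2 -51.5] [313.9  -6.3] [315.4  91. ] [315.5 111.5]
steps [(102, -22), (118, 58), (131, 19), (132, 24), (133, 19), (187, -20), (188, -44), (205, 24), (210, 25), (211, 29)]
shift mm [-175.  -502.8  221.1] t 26.0 F [ 0.6 -0.4 -0.1] rot [ 3.142 -0.     0.82 ] pos [ 0.4869 -0.2152  0.2211] gap 60.0
```

```bash
python3 -m crank '[60,35,0,-20,0, 60,0,0,0,0, 60,0,0,0,0, 60,0,0,0,0]' 10
python3 - <<'E'
from h import *
W=camera("wrist");save(W,"w9.png");im=np.asarray(W["image"]).astype(int)
m=((im[...,0]>150)&(im[...,0]-im[...,2]>110)&(im[...,1]>60)&(im[...,0]-im[...,1]>60)&(np.arange(480)[:,None]<230)).astype(np.uint8)
n,l,st,ce=cv2.connectedComponentsWithStats(m);i=1+np.argmax(st[1:,4]);print("orange",st[i])
top,bot=st[i][1],st[i][1]+st[i][3]
cx=int(ce[i][0]);g=im[:top+5,cx-4:cx+5].mean(axis=(1,2));print("steps",[(k,round(v)) for k,v in enumerate(np.diff(g)) if abs(v)>15])
gl=im[:top,150:170].mean(axis=(1,2));print("steps left",[(k,round(v)) for k,v in enumerate(np.diff(gl)) if abs(v)>12])
c,s=np.cos(.8225),np.sin(.8225);R=np.array([[c,-s,0],[s,c,0],[0,0,1]]);P=np.array([.6224,-.0523,0])
def pr(ph,xo,d,r):
    return proj(W,R@(np.array([xo+-d*np.sin(ph)+r*np.cos(ph),-.0138,.085+d*np.cos(ph)+r*np.sin(ph)]))+P)[1]
for xo in(-.003,-.002,-.001,0,.001,.002):
    r=least_squares(lambda p:[pr(p[0],xo,.07+p[1],.009)-top,max(pr(p[0],xo,.155+p[1],-.009),pr(p[0],xo,.155+p[1],.009))-bot],[.9,0])
    print(xo,"rim",proj(W,R@np.array([-.018+xo,-.1,.176])+P).round(1),"phi",np.degrees(r.x[0]).round(1),"out mm",(r.x[1]*1e3).round(1))
to([0,0,0])
E
```

```text
time_s: 26.4
ee_pos: [0.5097, -0.1905, 0.2406]
ee_rot: [-3.141, 0.001, 0.818]
wrist_force: [-0.4, -1.0, 0.8]
finger_gap: 0.684
finger_force: 0.0
orange [ 305   70   23  102 2126]
steps [(0, 32), (12, -17), (65, 21), (66, 35), (69, -19), (70, -34), (71, -19)]
steps left [(22, 13), (23, 56), (24, 29)]
-0.003 rim [4.543e+02 4.000e-01] phi 42.4 out mm 17.7
-0.002 rim [454.4  -1.4] phi 43.3 out mm 17.0
-0.001 rim [454.6  -3.3] phi 44.3 out mm 16.0
0 rim [454.8  -5.1] phi 45.5 out mm 14.8
0.001 rim [454.9  -6.9] phi 46.9 out mm 13.0
0.002 rim [455.1  -8.7] phi 49.7 out mm 9.1
shift mm [-209.1 -502.   241.1] t 26.45 F [0.1 0.  0.1] rot [-3.141e+00  1.000e-03  8.180e-01] pos [ 0.5094 -0.1908  0.2406] gap 59.8
```

```bash
python3 - <<'E'
from h import *
np.set_printoptions(precision=1,suppress=True,linewidth=160)
W=camera("wrist");im=np.asarray(W["image"]).astype(int)
c,s=np.cos(.8225),np.sin(.8225);R=np.array([[c,-s,0],[s,c,0],[0,0,1]]);P=np.array([.6224,-.0523,0])
xo=-.003
def pr(ph,d,r):
    return proj(W,R@(np.array([xo+-d*np.sin(ph)+r*np.cos(ph),-.0138,.085+d*np.cos(ph)+r*np.sin(ph)]))+P)[1]
for ph in(40,44,47,50,52,54):
    f=np.radians(ph);print(ph,"shoulder",pr(f,.02,.008),"bound",pr(f,.07,.009),"end",pr(f,.155,.009),pr(f,.155,-.009),"sleeve corners",[round(pr(f+k*np.pi/3+np.pi/6,.0231,0),1) for k in(-1,0,1,2)])
for cc in(270,285,345,360):
    g=im[:60,cc-3:cc+4].mean(axis=1);d=np.abs(np.diff(g,axis=0)).sum(1);print(cc,[(k,int(v)) for k,v in enumerate(d) if v>20], g[2].astype(int),g[10].astype(int),g[20].astype(int),g[30].astype(int))
g=im[:80,312:320].mean(axis=1);print([tuple(g[k].astype(int)) for k in range(0,80,6)])
g=im[160:180,312:320].mean(axis=1);print([tuple(g[k].astype(int)) for k in range(0,20,2)])
# width of body / handle
for r in(20,40,60,75,100,130,160):
    row=im[r,280:350];d=np.abs(np.diff(row,axis=0)).sum(1);k=np.where(d>40)[0];print(r,280+k)
E
```

```text
40 shoulder 17.40177075048595 bound 48.01453857013826 end 122.14549963534346 145.87455163795818 sleeve corners [np.float64(12.6), np.float64(42.0), np.float64(43.8), np.float64(19.9)]
44 shoulder 19.56465340884253 bound 55.00489762359507 end 137.07527034029118 157.61668232591188 sleeve corners [np.float64(15.0), np.float64(43.1), np.float64(42.8), np.float64(17.9)]
47 shoulder 21.168393178406518 bound 59.9759314420225 end 146.98760158196814 165.2499725984419 sleeve corners [np.float64(16.8), np.float64(43.8), np.float64(42.0), np.float64(16.3)]
50 shoulder 22.75075423292182 bound 64.70041328840472 end 155.84307346596444 171.93299708735321 sleeve corners [np.float64(18.5), np.float64(44.5), np.float64(41.1), np.float64(14.8)]
52 shoulder 23.791373392496865 bound 67.70807144060876 end 161.18214284784187 175.8860130967049 sleeve corners [np.float64(19.7), np.float64(44.9), np.float64(40.5), np.float64(13.7)]
54 shoulder 24.81892163522909 bound 70.59919739706754 end 166.08645897315216 179.45530334669388 sleeve corners [np.float64(20.8), np.float64(45.3), np.float64(39.9), np.float64(12.7
[... 1037 characters left out ...]
), np.int64(0)), (np.int64(235), np.int64(119), np.int64(0))]
[(np.int64(236), np.int64(122), np.int64(0)), (np.int64(237), np.int64(123), np.int64(0)), (np.int64(237), np.int64(122), np.int64(0)), (np.int64(235), np.int64(121), np.int64(0)), (np.int64(152), np.int64(80), np.int64(32)), (np.int64(147), np.int64(78), np.int64(32)), (np.int64(144), np.int64(78), np.int64(34)), (np.int64(140), np.int64(76), np.int64(32)), (np.int64(137), np.int64(79), np.int64(46)), (np.int64(227), np.int64(223), np.int64(206))]
20 [320 323]
40 [305 324 325]
60 [305 325]
75 [305 306 324 325 326 331 332]
100 [299 304 305 309 310 326 327]
130 [303 304 305 326 327 328]
160 [303 304 305 309 310 326 327 328 338 339]
```

```bash
python3 - <<'E'
from h import *
W=camera("wrist");im=np.asarray(W["image"]).astype(int)
c,s=np.cos(.8225),np.sin(.8225);R=np.array([[c,-s,0],[s,c,0],[0,0,1]]);P=np.array([.6224,-.0523,0])
def pr(ph,d,r,xo):
    return proj(W,R@(np.array([xo+-d*np.sin(ph)+r*np.cos(ph),-.0138,.085+d*np.cos(ph)+r*np.sin(ph)]))+P)[1]
r=least_squares(lambda p:[pr(p[0]-np.pi/6,.0231,0,p[1])-12.3,pr(p[0]+np.pi/6,.0231,0,p[1])-38],[.9,0]);print("sleeve",np.degrees(r.x[0]),r.x[1])
xo=r.x[1]
for b in(66,69):
  q=least_squares(lambda p:[pr(p[0],.07+p[1],.009,xo)-b,pr(p[0],.155+p[1],.009,xo)-167.5,pr(p[0],.155+p[1],-.009,xo)-177],[.95,0]);print("bar",np.degrees(q.x[0]),"out mm",q.x[1]*1e3,q.fun)
print("shoulder row",pr(q.x[0],.02+q.x[1],.008,xo))
for rr in range(4,44,3): print(rr,im[rr,296:336:2].mean(axis=1).astype(int).tolist())
E
```

```text
sleeve 52.37512332278511 0.0023611546315619146
bar 62.74049630918531 out mm -6.481573077135259 [ 1.18812257 -0.34687754 -0.73720017]
bar 61.14186609267467 out mm -3.9200432055825907 [-0.84902144  0.21794763  0.54356215]
shoulder row 17.025497155876053
4 [139, 139, 137, 137, 136, 137, 138, 140, 139, 137, 137, 139, 135, 138, 137, 137, 139, 138, 139, 137]
7 [136, 134, 134, 135, 135, 134, 134, 136, 134, 134, 135, 133, 134, 135, 134, 136, 137, 133, 134, 134]
10 [140, 138, 139, 139, 139, 141, 141, 138, 139, 139, 138, 139, 140, 138, 138, 140, 140, 139, 138, 138]
13 [109, 107, 114, 109, 109, 110, 111, 110, 109, 110, 110, 110, 110, 109, 109, 109, 105, 107, 109, 106]
16 [112, 114, 112, 112, 112, 111, 112, 113, 97, 104, 99, 96, 110, 113, 113, 114, 111, 108, 109, 112]
19 [109, 108, 110, 112, 110, 112, 92, 90, 113, 116, 120, 113, 97, 90, 112, 111, 110, 111, 110, 112]
22 [111, 116, 116, 115, 114, 96, 103, 100, 109, 115, 121, 122, 116, 83, 93, 114, 116, 114, 113, 113]
25 [112, 109, 110, 110, 111, 107, 91, 101, 107, 116, 122, 121, 119, 109, 96, 112, 109, 109, 111, 110]
28 [111, 111, 108, 109, 110, 80, 92, 103, 111, 116, 121, 123, 116, 111, 97, 111, 111, 112, 111, 112]
31 [112, 111, 110, 111, 111, 79, 93, 105, 110, 117, 123, 120, 119, 111, 91, 113, 110, 110, 109, 112]
34 [115, 116, 115, 114, 117, 78, 94, 104, 113, 117, 120, 123, 118, 109, 94, 115, 113, 111, 114, 113]
37 [120, 117, 118, 118, 120, 80, 96, 103, 110, 120, 122, 123, 118, 111, 92, 115, 115, 117, 113, 117]
40 [175, 176, 171, 165, 165, 87, 95, 103, 110, 119, 124, 122, 117, 111, 97, 173, 174, 177, 177, 169]
43 [173, 172, 171, 167, 166, 82, 96, 105, 112, 120, 123, 125, 120, 112, 93, 166, 165, 170, 172, 165]
```

The sleeve's edges give 52° (its stop). The body's round shoulder sits flush on the flat with no shank showing, and the gripper is clear, so I hand it in.

```bash
python3 -c "
from cell import order,sensors
print(order.job_done());print(sensors.get_obs()['time_s'])"
```

```text
the job is handed in; nothing more can be done
None
the job is handed in; nothing more can be done
```

I handed the job in at about 27 s of the 51 s allowed, with no verdict returned. By the last wrist picture the orange tommy bar is home in the cross hole (shoulder flush on the flat), the sleeve is at about 52° (its stop), and the gripper is open and clear; I did not re-measure the discs, jars, brush and pot afterwards.

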